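Plug the desk light into the dock's hidden socket

TASK

Plug the little desk light into the dock: lift it out of its wooden stand, find the socket in the white strip of the dock's window (a flush shutter hides it from the eye, so it must be felt for with the tip of the light's pin), then press the pin fully home and let go, leaving the light standing upright. Be gentle: never press or push on the dock with 20 N or more, and leave everything else on the desk where it is.

Things in the scene. Friction and masses are not known exactly. Their poses are not given: they have to be found in the camera images.
- light: loose plug-in light, 0.08 to 0.17 kg, round about its z axis (up), 96 mm tall. Origin at the tip of its pin. From the tip up: steel pin 9.5 mm in diameter to 36 mm (lowest 4 mm taper to a flat tip 4 mm across), black barrel 26 mm in diameter to 76 mm, amber dome 23 mm in diameter to 96 mm. Starts upright in the stand, barrel resting on the stand's top, pin tip 14 mm above the desk.
- barrel (a point): point on the light's axis, 62 mm above the pin's tip: a good height to grip the barrel
- stand: fixed square wooden block 56 x 56 x 50 mm with a hole 13.5 mm wide and 42 mm deep in the middle of its top; origin at the centre of its underside
- dock: fixed grey housing, 80 mm (its x) by 244 mm (its y) by 40 mm tall; origin at the centre of its underside. In its top is a centred window 15 mm wide (x) by 96 mm long (y); its floor is a plain white strip 4 mm below the housing's top. The socket hides on the window's middle line, anywhere up to 35 mm (along y) either side of the centre, under a flush white shutter the eye cannot tell.
- window (a point): centre of the window, on the white strip's surface (36 mm above the desk) when unpressed; axes as the dock's. The strip is sprung: it stays put up to about 3 N of downward push, then sinks 1 mm per 1.5 N more, with a hard stop after 6 mm (13 N); sideways it is rigid. When a pin slid along the pressed strip meets the socket, the strip rises round it, the downward force drops to about 2 N and the socket wall blocks sliding.
- shutter (a joint): how far the shutter is pushed down in the socket, m: 0 flush and closed, 0.024 at the bottom (pin fully home). Takes about 2 to 2.5 N, more than the light's weight, and stays where it is left under the light. The socket is one round hole, 11.2 mm in diameter.
- mug: bystander to leave alone: white mug, 80 mm across, 95 mm tall, handle to its +y; origin at the centre of its underside
- cube_a: bystander to leave alone: black puzzle cube, 30 mm; origin at the centre of its underside
- cube_b: bystander to leave alone: pale wooden puzzle cube, 30 mm; origin at the centre of its underside
- stapler: bystander to leave alone: blue and black stapler lying flat along its x, 140 x 36 x 44 mm; origin at the centre of its underside
- tape: bystander to leave alone: roll of yellow tape lying flat, 60 mm across, 18 mm tall; origin at the centre of its underside
- paperweight: bystander to leave alone: small brass paperweight, 36 mm across, 22 mm tall; origin at the centre of its underside
Not all that is in view belongs to the job. Of the things shaped like the stand, the wooden one is meant. Leave any green look-alike of the light alone.

How it is judged:
By the outcome, as a careful person would: the job done as asked, in the order asked, and still so for the second after the job is handed in, with the robot touching nothing.
It also fails if it takes over 72 s, if anything falls off the work surface, if the arm or the gripper's body presses on something with over 40 N, if the wrist force passes 120 N, or if a joint passes its speed limit or range.

ROBOT

A 6-joint arm with a two-finger parallel gripper is mounted at the origin on the work surface. World frame = base frame: x ahead of the robot, y to its left, z up, the work surface at z = 0. Lengths are in mm, angles in rad, forces in N, time in s.
With the tool pointing down it reaches from about 350 to 975 mm from the base axis. Payload 7.1 kg.
Tool frame: the origin (TCP) lies at the very end of the fingers, on their centre line; the grasp point (between the pads) lies 19 mm behind it; z points along the fingers, y is the line along which they close (so a half turn about z gives the same grasp; the last joint's range is limited). The gripper opens to 88 mm and grips with 3 to 60 N. Pads are 20 mm wide; open, the fingers measure 115 mm over their backs; the gripper's body (75 mm by 178 mm) begins 61 mm behind the grasp point.
Start: joints at [1.326, 0.423, 1.63, -0, 1.089, -0.019], TCP at [139.898, 609.125, 222.675] pointing down, gripper open.
Joint ranges: [-3, 3], [-0.9, 2.11], [0.09, 2.58], [-1.31, 4.45], [0.11, 2.69], [-2.54, 2.54]. Speed limits (rad/s): [2.39, 2.39, 3.01, 3.14, 3.14, 3.14].

INTERFACE

Orientations are given as a rotation vector (axis times angle).
In Python, from workcell import ctrl gives the robot as it stands. The module is installed in compiled form; this text tells all that it offers.
- The arm moves only by the shell command python3 -m inch 'ROWS'. ROWS is JSON, a list of rows, each a list of 7 numbers: the shift along the tool's x, y, z scaled (see below), then the turn, a rotation vector about the tool's x, y, z scaled (see below), then the closure, from -1 (fully open) to 1 (shut). In form: [[tx, ty, tz, wx, wy, wz, hand], ...]. A call has 1 to 10 rows; each row is the pose to reach, as a shift and turn from the pose commanded when the call began, along the tool's axes at that moment; what a row does not reach only later rows make up. The controller multiplies each number of a shift by 0.15 m and each number of a turn by pi/4 rad. A row lasts 1/8 s, in which the tool goes at most 62.5 mm and 10.7 degrees, less where a joint would pass 70% of its speed; a pose out of reach is approached as far as the arm can. A call with a number of a shift or a turn outside -1 to 1 is refused whole. A call with a gripper value outside its range is refused whole. The fingers move at their own pace and stop on an object; the grip force is fixed at half the most. Time passes only in rows, so rows that repeat a pose let the fingers close. It gives the time, the measured TCP pose, the force, the opening and the grip force at its end, in the units of the state.
- ctrl.get_obs(): the state, without advancing time (a new reading comes with each control period).
- ctrl.get_image(name): name is "scene" or "side" or "wrist"; returns the picture (480x640x3 uint8, red, green, blue); there is no depth.
- ctrl.camera_params(name): a dict with "vfov" (degrees; the focal length in pixels is half the picture's height over the tangent of half this angle, whatever the lens; pixels are square), "cx", "cy" (the principal point, pixels), "eye" and "attitude" of the camera in the world; the wrist camera has in their place "tool_from_camera" (4x4, takes a point from camera to tool coordinates, whose origin is the TCP and whose axes are the flange's). Camera axes: x right, y up, looking along -z (the intrinsics and any distortion apply to the point x, -y, -z); pixel columns grow to the right and rows downward; lengths in mm; the calibration is good to about 2 mm. A picture is of the moment at which its call begins: read the wrist's pose just before it. camera_params takes no time and is no camera call.
- ctrl.close_job(): hands the job in; it is judged then, once.
The state is a dict: "t": time; "qpos": joint angles; "qvel": joint speeds; "joint_torque": joint torques, N m; "ee_pos": TCP position; "orientation": TCP orientation; "ft_force": force on the tool from outside, world axes, zero at the start; "moment": the same for the moment, N m; "width": finger opening in mm; "grasp_force": force on a finger pad.
Only numpy, scipy, OpenCV 4.12 (cv2) and the standard library are available. Lean on these libraries where they do the work, as an engineer would, in place of code of your own. Each camera call takes 0.05 s, during which the arm holds its last target. There are 200 camera calls.

## Working session

There is one attempt and no reset: what is moved stays moved. The work goes in short steps, Python scripts to look and compute and a shell command to move; the robot and the scene stay as the last step left them, time stands still between calls to the robot, and variables do not carry over. Pictures are saved under pics/ and viewed, at most 10 in all, crops included, and the job is handed in when it is done.

```bash
mkdir -p pics
python3 - <<'E'
from workcell import ctrl
import cv2
o=ctrl.get_obs();print({k:o[k] for k in o if k in('t','ee_pos','orientation','ft_force','width')})
for n in("scene","side","wrist"):
    print(n,ctrl.camera_params(n))
    cv2.imwrite(f"pics/{n}0.png",ctrl.get_image(n)[:,:,::-1])
E
```

```text
{'t': 0.0, 'ee_pos': array([139.77586097, 608.621212  , 221.93429117]), 'orientation': array([-3.53945386e-01, -3.12138258e+00,  2.26911673e-03]), 'ft_force': array([-0.20353395, -0.19558375,  0.46725588]), 'width': 87.9863943513004}
scene {'vfov': 46.235102453520604, 'cx': 332.2834549034824, 'cy': 239.02565141760815, 'eye': array([1370.61844633,  484.20995866,  864.24149047]), 'attitude': array([0.53367385, 0.91264441, 1.97415692])}
side {'vfov': 53.386017736628716, 'cx': 317.55150531365416, 'cy': 242.5637740391468, 'eye': array([ 195.31321259, -673.04546959,  669.90368591]), 'attitude': array([ 0.88444466, -0.21807758, -0.41543535])}
wrist {'vfov': 62.328137317974736, 'cx': 318.0442384318296, 'cy': 239.6609752239007, 'tool_from_camera': array([[-1.01804569e-03,  9.66774340e-01,  2.55629299e-01,
         6.90406588e+01],
       [ 9.99999480e-01,  9.67827044e-04,  3.22243210e-04,
        -7.04498903e-01],
       [ 6.41315185e-05,  2.55629494e-01, -9.66774823e-01,
        -1.61899254e+02],
       [ 0.00000000e+00,  0.00000000e+00,  0.00000000e+00,
         1.00000000e+00]])}
```

View pics/scene0.png

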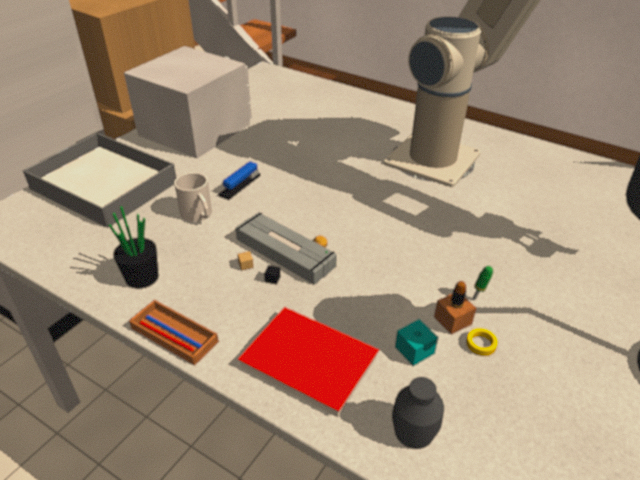

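View pics/side0.png

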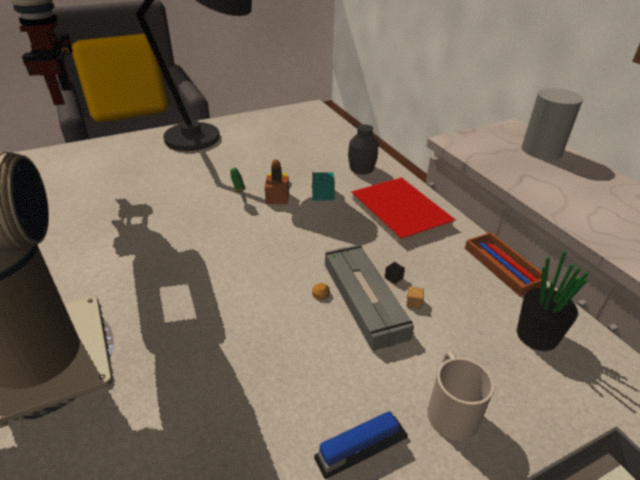

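Candidates for the light: the dark and amber one in the wooden stand at scene (459,295) / side (277,172), and the green look-alike at scene (485,278) / side (237,180). Candidates for the stand: the wooden block at scene (456,313) and the teal block at scene (417,342). I choose the light in the wooden stand. The dock is the grey housing at scene (286,246) / side (367,295). One close crop will check this.

```bash
cat > h.py <<'E'
import numpy as np, cv2
from workcell import ctrl
from scipy.spatial.transform import Rotation as R
def ray(n,u,v,obs=None):
    p=ctrl.camera_params(n); f=240/np.tan(np.radians(p['vfov']/2))
    d=np.array([(u-p['cx'])/f,-(v-p['cy'])/f,-1])
    if n=='wrist':
        T=p['tool_from_camera']; A=R.from_rotvec(obs['orientation'])
        return obs['ee_pos']+A.apply(T[:3,3]), A.apply(T[:3,:3]@d)
    return p['eye'],R.from_rotvec(p['attitude']).apply(d)
def plane(n,u,v,z,obs=None):
    e,d=ray(n,u,v,obs); return e+d*(z-e[2])/d[2]
def tri(*rs):
    A=0;b=0
    for e,d in rs:
        d=d/np.linalg.norm(d);P=np.eye(3)-np.outer(d,d);A=A+P;b=b+P@e
    return np.linalg.solve(A,b)
E
python3 - <<'E'
from h import *
s=cv2.imread('pics/scene0.png');d=cv2.imread('pics/side0.png')
c=lambda i,x,y:cv2.resize(i[y:y+75,x:x+100],(400,300),interpolation=cv2.INTER_CUBIC)
cv2.imwrite('pics/c1.png',np.vstack([np.hstack([c(s,410,255),c(d,227,140)]),np.hstack([c(s,236,208),cv2.resize(d[240:352,315:415],(400,300))])]))
print('light',tri(ray('scene',460,288),ray('side',277,165)), plane('scene',456,325,0),plane('side',277,200,0))
print('win',plane('scene',286,240,36),plane('side',368,286,36))
E
```

```text
light [566.7175814  296.20046074  95.60057962] [572.45268085 306.68387065   0.        ] [559.86162368 288.94581877   0.        ]
win [ 576.2800482  -114.75511097   36.        ] [ 585.25298503 -116.15237991   36.        ]
```

View pics/c1.png

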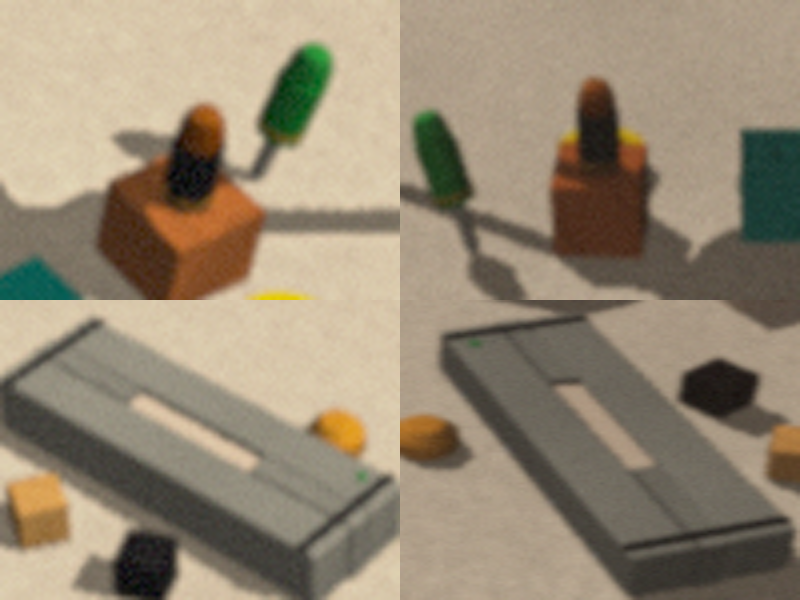

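The crop confirms the choice: black barrel and amber dome in the wooden block, with the green look-alike leaning to its robot side and the teal block apart. The dock's top corners and white strip are clear in both views.

Run:
```python
from h import *
np.set_printoptions(precision=1,suppress=True)
S=[plane('scene',236+x/4,208+(y-300)/4,40) for x,y in((98,322),(8,385),(302,548),(390,478))]
D=[plane('side',315+(x-400)/4,240+(y-300)/2.68,40) for x,y in((790,520),(625,548),(443,338),(585,318))]
for q in(S,D):
    print(np.array(q),np.mean(q,0))
print('light',tri(ray('scene',461,284),ray('side',276,164)))
print('green top',tri(ray('scene',410+315/4,255+50/4),ray('side',227+27/4,140+115/4)),'foot',plane('scene',474,299,0),plane('side',245,203,0))
print('lamp',plane('side',190,135,0))
```

```text
[[ 532.4 -221.4   40. ]
 [ 609.5 -227.9   40. ]
 [ 632.1   -7.7   40. ]
 [ 557.6    1.8   40. ]] [ 582.9 -113.8   40. ]
[[ 606.7 -232.9   40. ]
 [ 528.2 -222.5   40. ]
 [ 552.4   -0.    40. ]
 [ 631.6   -9.7   40. ]] [ 579.7 -116.3   40. ]
light [562.5 294.4 101.1]
green top [468.5 323.7  91.2] foot [481.8 310.9   0. ] [481.4 309.9   0. ]
lamp [452.3 749.2  -0. ]
```

```bash
python3 -m inch '[[-0.27,-0.12,0,0,0,0,-1],[-0.54,-0.24,0,0,0,0,-1],[-0.81,-0.35,0,0,0,0,-1],[-0.81,-0.35,0,0,0,0,-1]]'
```

```text
t: 0.65
ee_pos: [248.3, 529.1, 222.5]
orientation: [0.359, 3.121, -0.001]
ft_force: [0.2, 0.1, 0.1]
width: 87.9
grasp_force: 0.0
```

```bash
python3 -m inch '[[-0.27,-0.12,0,0,0,0,-1],[-0.54,-0.24,0,0,0,0,-1],[-0.8,-0.35,0,0,0,0,-1]]' >/dev/null; python3 -m inch '[[-0.27,-0.12,0,0,0,0,-1],[-0.54,-0.24,0,0,0,0,-1],[-0.8,-0.35,0,0,0,0,-1]]'>/dev/null;  python3 -m inch '[[-0.27,-0.12,0,0,0,0,-1],[-0.54,-0.24,0,0,0,0,-1],[-0.8,-0.35,0,0,0,0,-1],[-0.8,-0.35,0,0,0,0,-1],[-0.8,-0.35,0,0,0,0,-1],[-0.8,-0.35,0,0,0,0,-1]]'
python3 - <<'E'
from h import *
o=ctrl.get_obs();im=ctrl.get_image('wrist')[:,:,::-1];cv2.imwrite('pics/w1.png',im)
import json;json.dump([list(o['ee_pos']),list(o['orientation'])],open('o1.json','w'))
print(o['ee_pos'],np.round(o['orientation'],3))
E
```

```text
t: 2.15
ee_pos: [561.0, 297.7, 222.6]
orientation: [-0.351, -3.121, 0.0]
ft_force: [-0.8, -0.7, -0.2]
width: 87.8
grasp_force: 0.0
[561.02613975 297.74451629 222.56232021] [-0.351 -3.121  0.   ]
```

View pics/w1.png

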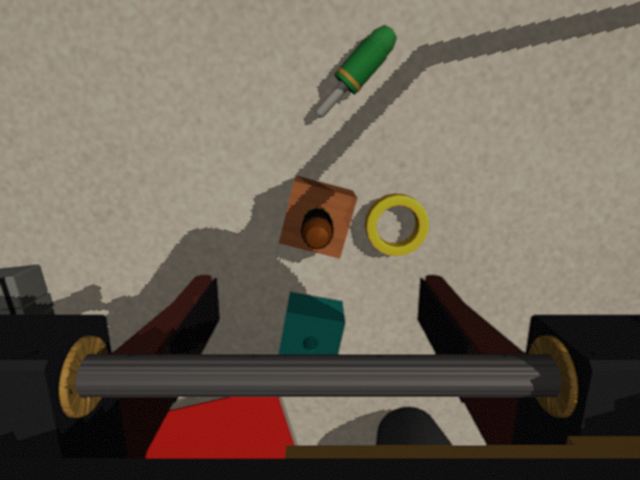

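The wrist view shows the light in the wooden stand, dome centre at about (317,235), stand top centred near (319,217). The tape is at (398,225), the green light lies flat at (360,65), and the teal block is at (312,322).

Run:
```python
from h import *
import json
a,b=json.load(open('o1.json'));o=dict(ee_pos=np.array(a),orientation=np.array(b))
print('dome',plane('wrist',317,235,98.5,o))
S=np.array([plane('wrist',u,v,50,o) for u,v in((296,178),(356,192),(343,257),(281,243))]);print(S,S.mean(0))
A=R.from_rotvec(o['orientation']).inv()
for t in (plane('wrist',317,235,98.5,o),S.mean(0)): print(A.apply(t-o['ee_pos']))
print('tape',plane('wrist',398,225,9,o))
```

```text
dome [563.51698899 295.54330438  98.5       ]
[[523.47501486 286.56594464  50.        ]
 [546.21642332 333.19504499  50.        ]
 [599.98027937 310.55107901  50.        ]
 [575.36394933 260.40942125  50.        ]] [561.25891672 297.68037248  50.        ]
[ -2.98789718  -1.57314321 124.06089896]
[-3.38455193e-01  1.57004467e-02  1.72562157e+02]
tape [593.17293608 369.01648264   9.        ]
```

```bash
python3 -m inch '[[-0.01,-0.005,0.25,0,0,-0.157,-1],[-0.01,-0.005,0.5,0,0,-0.157,-1],[-0.01,-0.005,0.75,0,0,-0.157,-1],[-0.01,-0.005,1,0,0,-0.157,-1]]' >/dev/null; python3 -m inch '[[0,0,0.1,0,0,0,-1],[0,0,0.1,0,0,0,-1],[0,0,0.1,0,0,0,-1],[0,0,0.1,0,0,0,-1]]'; python3 -m inch '[[0,0,0.1,0,0,0,-1],[0,0,0,0,0,0,0.3],[0,0,0,0,0,0,0.6],[0,0,0,0,0,0,0.7],[0,0,0,0,0,0,0.8],[0,0,0,0,0,0,1],[0,0,0,0,0,0,1],[0,0,0,0,0,0,1]]'
```

```text
t: 3.2
ee_pos: [564.4, 296.1, 59.3]
orientation: [0.161, 3.135, 0.002]
ft_force: [-0.1, -0.2, -0.4]
width: 88.0
grasp_force: 0.0
t: 4.2
ee_pos: [563.4, 295.7, 57.6]
orientation: [-0.161, -3.137, -0.0]
ft_force: [0.2, 0.1, -0.6]
width: 25.4
grasp_force: 30.0
```

```bash
python3 -m inch '[[0,0,-0.1,0,0,0,1],[0,0,-0.3,0,0,0,1],[0,0,-0.55,0,0,0,1],[0,0,-0.8,0,0,0,1],[0,0,-0.8,0,0,0,1]]'; python3 -m inch '[[-0.05,-0.25,0,0,0,0,1],[-0.1,-0.5,0,0,0,0,1],[-0.16,-0.75,0,0,0,0,1],[-0.22,-1,0,0,0,0,1]]'>/dev/null;python3 -m inch '[[-0.05,-0.25,0,0,0,0,1],[-0.1,-0.5,0,0,0,0,1],[-0.16,-0.75,0,0,0,0,1],[-0.22,-1,0,0,0,0,1]]'>/dev/null;python3 -m inch '[[-0.05,-0.25,0,0,0,0,1],[-0.1,-0.5,0,0,0,0,1],[-0.22,-0.71,0,0,0,0,1],[-0.22,-0.71,0,0,0,0,1],[-0.22,-0.71,0,0,0,0,1],[-0.22,-0.71,0,0,0,0,1]]'
python3 - <<'E'
from h import *
o=ctrl.get_obs();im=ctrl.get_image('wrist')[:,:,::-1];cv2.imwrite('pics/w2.png',im)
import json;json.dump([list(o['ee_pos']),list(o['orientation'])],open('o2.json','w'))
print(o['ee_pos'],np.round(o['orientation'],3),o['ft_force'],o['width'])
E
```

```text
t: 4.82
ee_pos: [565.4, 296.5, 181.6]
orientation: [0.161, 3.131, 0.005]
ft_force: [0.0, 0.2, -1.4]
width: 25.3
grasp_force: 30.0
t: 6.58
ee_pos: [619.7, -117.8, 177.2]
orientation: [-0.159, -3.136, -0.001]
ft_force: [0.5, -0.4, -1.2]
width: 25.5
grasp_force: 30.0
[ 619.6879417  -117.81636699  177.15686571] [-1.590e-01 -3.136e+00 -1.000e-03] [ 0.52657446 -0.41756926 -1.21563755] 25.54463908284653
```

View pics/w2.png

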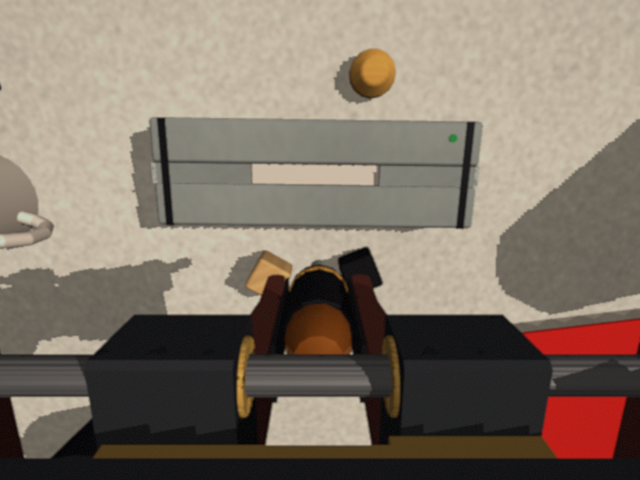

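The wrist view shows the dock centred near (315,173) with the white strip from about (252,164) to (378,185). The paperweight is at (373,73), and the cubes at (268,272) and (360,268), on the far side. I will fit the strip and the housing top by mask.

Run:
```python
from h import *
import json
np.set_printoptions(precision=1,suppress=True)
a,b=json.load(open('o2.json'));o=dict(ee_pos=np.array(a),orientation=np.array(b))
im=cv2.imread('pics/w2.png').astype(int)
m=((im[:,:,2]-im[:,:,0]>18)&(im[:,:,2]>150)).astype(np.uint8)
k=np.zeros_like(m);k[150:200,215:420]=1;m*=k
c=max(cv2.findContours(m,0,1)[0],key=cv2.contourArea)
box=cv2.boxPoints(cv2.minAreaRect(c));print(cv2.contourArea(c),box)
P=np.array([plane('wrist',u,v,36,o) for u,v in box]);print(P,P.mean(0))
# rough strip column profile
print('cols of strip per end',np.where(m[174])[0][[0,-1]],np.where(m[168])[0][[0,-1]],np.where(m[180])[0][[0,-1]],[np.where(m[:,x])[0][[0,-1]] for x in (260,290,320,350,370)])
g=((im.max(2)-im.min(2)<18)&(im.mean(2)>85)).astype(np.uint8);k[:]=0;k[105:240,130:500]=1
g=cv2.morphologyEx(g*k,cv2.MORPH_OPEN,np.ones((5,5),np.uint8))
c=max(cv2.findContours(g,0,1)[0],key=cv2.contourArea);bx=cv2.boxPoints(cv2.minAreaRect(c));print(bx)
Q=np.array([plane('wrist',u,v,40,o) for u,v in bx]);print(Q,Q.mean(0),[np.linalg.norm(Q[i]-Q[i-1]) for i in range(4)])
```

```text
2267.5 [[251.7 183.3]
 [252.  163.3]
 [376.1 165. ]
 [375.8 185. ]]
[[ 581.  -165.4   36. ]
 [ 566.3 -163.    36. ]
 [ 577.1  -70.3   36. ]
 [ 592.   -71.5   36. ]] [ 579.1 -117.6   36. ]
cols of strip per end [252 373] [252 376] [252 373] [array([164, 183]), array([164, 183]), array([165, 183]), array([165, 184]), array([166, 184])]
[[168.1 225.3]
 [169.  162.1]
 [461.1 166.1]
 [460.2 229.3]]
[[ 606.  -233.6   40. ]
 [ 558.9 -223.4   40. ]
 [ 584.    -8.1   40. ]
 [ 632.3   -9.3   40. ]] [ 595.3 -118.6   40. ] [np.float64(225.84682159067637), np.float64(48.259515086714664), np.float64(216.8388572101708), np.float64(48.37832217400507)]
```

```bash
cat > chk.py <<'E'
# usage: chk.py maxF minFz : prints state, exit 1 if |F| change > maxF or fz < minFz
import sys,json,os
from h import *
o=ctrl.get_obs();f=o['ft_force']
b=json.load(open('base.json')) if os.path.exists('base.json') else [0,0,0]
d=f-np.array(b); A=R.from_rotvec(o['orientation']).inv()
print('t',round(o['t'],2),'tcp',np.round(o['ee_pos'],1),'F',np.round(d,1),'Ftool',np.round(A.apply(d),1),'M',np.round(o['moment'],2),'w',round(o['width'],1))
if len(sys.argv)>1 and np.linalg.norm(d)>float(sys.argv[1]): sys.exit(1)
if len(sys.argv)>2 and d[2]<float(sys.argv[2]): sys.exit(1)
E
python3 -m inch '[[0.14,-0.15,0,0,0,0.018,1],[0.27,-0.296,0,0,0,0.018,1],[0.273,-0.296,0.25,0,0,0.018,1],[0.273,-0.296,0.45,0,0,0.018,1],[0.273,-0.296,0.58,0,0,0.018,1],[0.273,-0.296,0.58,0,0,0.018,1],[0.273,-0.296,0.58,0,0,0.018,1],[0.273,-0.296,0.58,0,0,0.018,1]]'
python3 - <<'E'
from h import *
import json
o=ctrl.get_obs();json.dump(list(o['ft_force']),open('base.json','w'))
im=ctrl.get_image('wrist')[:,:,::-1];cv2.imwrite('pics/w3.png',cv2.resize(im[60:360,120:520],(800,600)))
print(o['ee_pos'],o['ft_force'])
E
```

```text
t: 7.62
ee_pos: [576.0, -159.0, 91.9]
orientation: [0.183, 3.134, -0.001]
ft_force: [-1.0, -0.7, -1.3]
width: 25.3
grasp_force: 30.0
[ 575.96230207 -159.02284518   91.8871442 ] [-0.95019696 -0.69619833 -1.27343049]
```

View pics/w3.png

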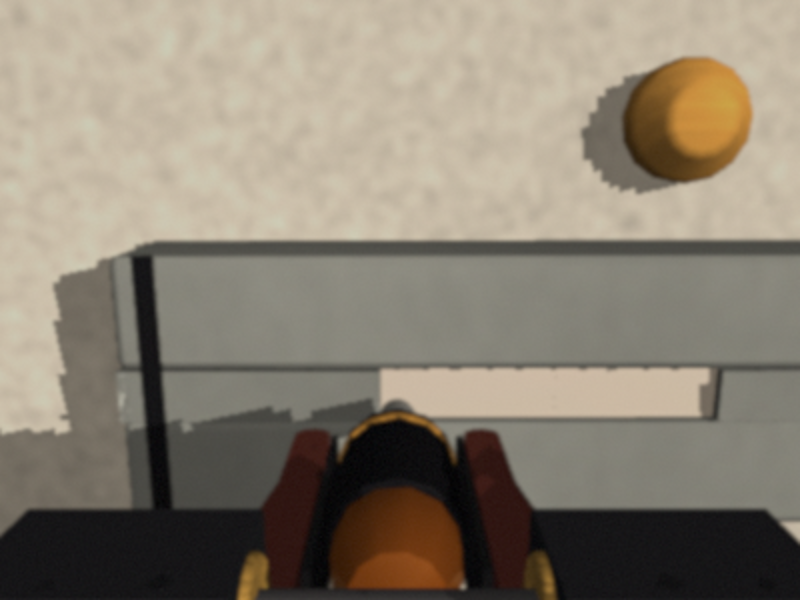

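The close view shows the window at crop rows 367–418 and columns 380–717, with the pin tip peeking out at about crop (397,402) near the window's −y end. I will compare it with where the tip ought to show.

Run:
```python
from h import *
np.set_printoptions(precision=1,suppress=True)
o=ctrl.get_obs();A=R.from_rotvec(o['orientation']).inv();print(o['ee_pos'])
px=lambda x,y:(120+x/2,60+y/2)
for n,(x,y) in dict(Ltop=(380,368),Lbot=(380,419),Rtop=(717,368),Rbot=(714,418)).items():
    print(n,A.apply(plane('wrist',*px(x,y),36 if 'L' in n else 38,o)-o['ee_pos']))
p=ctrl.camera_params('wrist');T=np.linalg.inv(p['tool_from_camera']);f=240/np.tan(np.radians(p['vfov']/2))
def proj(t):
    c=T[:3,:3]@np.array(t)+T[:3,3];return np.array([p['cx']+f*c[0]/-c[2],p['cy']-f*c[1]/-c[2]])
for q in ([0,0,43.6],[2,0,43.6],[4.75,0,39.6],[4.75,0,20],[13,0,7.6],[13,0,-32]): 
    r=proj(q);print(q,r,'crop',(r-[120,60])*2)
```

```text
[ 575.8 -159.1   91.8]
Ltop [ 9.  -5.4 55.8]
Lbot [-6.3 -5.5 55.8]
Rtop [ 9.5 89.6 53.7]
Rbot [-5.4 90.3 53.8]
[0, 0, 43.6] [319.6 265.9] crop [399.2 411.8]
[2, 0, 43.6] [319.6 262.4] crop [399.2 404.8]
[4.75, 0, 39.6] [319.6 259.8] crop [399.3 399.6]
[4.75, 0, 20] [319.8 272.1] crop [399.6 424.3]
[13, 0, 7.6] [319.9 264. ] crop [399.8 408. ]
[13, 0, -32] [320.4 299.4] crop [400.8 478.7]
```

```bash
python3 -m inch '[[0.011,0.017,0,0,0,0,1],[0.011,0.017,0.03,0,0,0,1],[0.011,0.017,0.05,0,0,0,1],[0.011,0.017,0.05,0,0,0,1]]' >/dev/null; python3 chk.py 4 || exit; 
python3 -m inch '[[0,0,0.013,0,0,0,1],[0,0,0.013,0,0,0,1]]'>/dev/null; python3 chk.py 4 || exit
python3 -m inch '[[0,0,0.01,0,0,0,1],[0,0,0.01,0,0,0,1]]'>/dev/null; python3 chk.py 4 || exit
python3 -m inch '[[0,0,0.01,0,0,0,1],[0,0,0.01,0,0,0,1]]'>/dev/null; python3 chk.py 4 || exit
python3 -m inch '[[0,0,0.01,0,0,0,1],[0,0,0.01,0,0,0,1]]'>/dev/null; python3 chk.py 4 || exit
python3 -m inch '[[0,0,0.01,0,0,0,1],[0,0,0.01,0,0,0,1]]'>/dev/null; python3 chk.py 4
```

```text
t 8.18 tcp [ 573.4 -156.1   82.7] F [ 0.6  1.4 -0.6] Ftool [-0.4  1.5  0.6] M [ 0.03 -0.02  0.  ] w 25.5
t 8.43 tcp [ 573.6 -156.2   81. ] F [1.5 1.5 0.1] Ftool [-1.3  1.7 -0.1] M [-0.01  0.01 -0.01] w 25.2
t 8.68 tcp [ 573.7 -156.1   79.7] F [ 0.5  0.1 -0.4] Ftool [-0.5  0.1  0.4] M [ 0.02 -0.02 -0.04] w 25.5
t 8.93 tcp [ 573.9 -156.2   78.5] F [-0.5  0.6  3.7] Ftool [ 0.6  0.5 -3.7] M [0.05 0.2  0.01] w 25.4
t 9.18 tcp [ 573.9 -156.2   77. ] F [-0.9  0.8  6.3] Ftool [ 1.   0.7 -6.3] M [ 0.01  0.21 -0.02] w 25.6
```

```bash
(
python3 -m inch '[[0,0.008,0,0,0,0,1],[0,0.016,0,0,0,0,1]]'>/dev/null; python3 chk.py 13 3.8 || exit
python3 -m inch '[[0,0.008,0,0,0,0,1],[0,0.016,0,0,0,0,1]]'>/dev/null; python3 chk.py 13 3.8 || exit
python3 -m inch '[[0,0.008,0,0,0,0,1],[0,0.016,0,0,0,0,1]]'>/dev/null; python3 chk.py 13 3.8 || exit
python3 -m inch '[[0,0.008,0,0,0,0,1],[0,0.016,0,0,0,0,1]]'>/dev/null; python3 chk.py 13 3.8 || exit
python3 -m inch '[[0,0.008,0,0,0,0,1],[0,0.016,0,0,0,0,1]]'>/dev/null; python3 chk.py 13 3.8 || exit
python3 -m inch '[[0,0.008,0,0,0,0,1],[0,0.016,0,0,0,0,1]]'>/dev/null; python3 chk.py 13 3.8 || exit )
```

```text
t 9.43 tcp [ 574.3 -154.4   77. ] F [-0.1 -2.9  6. ] Ftool [-0.3 -2.9 -6. ] M [-0.98  0.23  0.02] w 25.4
t 9.68 tcp [ 574.7 -151.6   76.9] F [ 1.1 -2.5  6.5] Ftool [-1.4 -2.3 -6.5] M [-0.99  0.08  0.03] w 25.7
t 9.93 tcp [ 574.8 -149.    76.8] F [ 0.4 -3.3  5.4] Ftool [-0.8 -3.2 -5.4] M [-1.01  0.07 -0.03] w 25.1
t 10.18 tcp [ 574.9 -146.6   76.7] F [ 0.2 -4.5  5.8] Ftool [-0.7 -4.4 -5.8] M [-1.03  0.03  0.02] w 25.4
t 10.43 tcp [ 575.1 -144.2   76.7] F [ 0.5 -4.4  7. ] Ftool [-1.  -4.3 -7. ] M [-1.08  0.13  0.03] w 25.7
t 10.68 tcp [ 575.3 -141.8   76.7] F [ 0.7 -3.5  5.5] Ftool [-1.1 -3.4 -5.5] M [-1.06  0.1   0.  ] w 25.7
```

```bash
(
python3 -m inch '[[0,0.008,0,0,0,0,1],[0,0.016,0,0,0,0,1]]'>/dev/null; python3 chk.py 13 3.8 || exit
python3 -m inch '[[0,0.008,0,0,0,0,1],[0,0.016,0,0,0,0,1]]'>/dev/null; python3 chk.py 13 3.8 || exit
python3 -m inch '[[0,0.008,0,0,0,0,1],[0,0.016,0,0,0,0,1]]'>/dev/null; python3 chk.py 13 3.8 || exit
python3 -m inch '[[0,0.008,0,0,0,0,1],[0,0.016,0,0,0,0,1]]'>/dev/null; python3 chk.py 13 3.8 || exit
python3 -m inch '[[0,0.008,0,0,0,0,1],[0,0.016,0,0,0,0,1]]'>/dev/null; python3 chk.py 13 3.8 || exit
python3 -m inch '[[0,0.008,0,0,0,0,1],[0,0.016,0,0,0,0,1]]'>/dev/null; python3 chk.py 13 3.8 || exit
python3 -m inch '[[0,0.008,0,0,0,0,1],[0,0.016,0,0,0,0,1]]'>/dev/null; python3 chk.py 13 3.8 || exit
python3 -m inch '[[0,0.008,0,0,0,0,1],[0,0.016,0,0,0,0,1]]'>/dev/null; python3 chk.py 13 3.8 || exit
python3 -m inch '[[0,0.008,0,0,0,0,1],[0,0.016,0,0,0,0,1]]'>/dev/null; python3 chk.py 13 3.8 || exit
python3 -m inch '[[0,0.008,0,0,0,0,1],[0,0.016,0,0,0,0,1]]'>/dev/null; python3 chk.py 13 3.8 || exit )
```

```text
t 10.93 tcp [ 575.5 -139.4   76.7] F [ 0.9 -4.5  6.7] Ftool [-1.4 -4.4 -6.7] M [-1.04  0.1  -0.02] w 25.8
t 11.18 tcp [ 575.8 -137.    76.7] F [ 0.7 -4.   6.1] Ftool [-1.2 -3.9 -6.1] M [-1.01  0.12  0.01] w 25.5
t 11.43 tcp [ 576.1 -134.6   76.7] F [-0.1 -2.9  6.4] Ftool [-0.3 -2.8 -6.4] M [-1.06  0.14 -0.  ] w 26.0
t 11.68 tcp [ 576.3 -132.2   76.7] F [ 0.2 -4.   7.2] Ftool [-0.7 -3.9 -7.2] M [-1.02  0.17  0.01] w 25.7
t 11.93 tcp [ 576.6 -129.9   76.7] F [ 0.4 -4.   5.9] Ftool [-0.9 -3.9 -5.9] M [-1.04  0.16  0.04] w 25.7
t 12.18 tcp [ 576.9 -127.5   76.7] F [ 0.1 -4.   6.4] Ftool [-0.6 -4.  -6.4] M [-1.05  0.16 -0.02] w 25.5
t 12.43 tcp [ 577.2 -125.1   76.7] F [ 0.6 -4.6  6.2] Ftool [-1.1 -4.5 -6.2] M [-0.99  0.08 -0.05] w 26.0
t 12.68 tcp [ 577.4 -122.7   76.7] F [ 0.7 -4.3  7.1] Ftool [-1.2 -4.2 -7.1] M [-1.07  0.15  0.02] w 25.4
t 12.93 tcp [ 577.7 -120.3   76.7] F [ 0.6 -4.2  5.8] Ftool [-1.1 -4.  -5.8] M [-1.03  0.13  0.03] w 25.4
t 13.18 tcp [ 578.  -117.9   76.7] F [ 1.1 -3.5  6.6] Ftool [-1.5 -3.4 -6.6] M [-1.04  0.1   0.02] w 25.4
```

```bash
(
python3 -m inch '[[0,0.008,0,0,0,0,1],[0,0.016,0,0,0,0,1]]'>/dev/null; python3 chk.py 13 3.8 || exit
python3 -m inch '[[0,0.008,0,0,0,0,1],[0,0.016,0,0,0,0,1]]'>/dev/null; python3 chk.py 13 3.8 || exit
python3 -m inch '[[0,0.008,0,0,0,0,1],[0,0.016,0,0,0,0,1]]'>/dev/null; python3 chk.py 13 3.8 || exit
python3 -m inch '[[0,0.008,0,0,0,0,1],[0,0.016,0,0,0,0,1]]'>/dev/null; python3 chk.py 13 3.8 || exit
python3 -m inch '[[0,0.008,0,0,0,0,1],[0,0.016,0,0,0,0,1]]'>/dev/null; python3 chk.py 13 3.8 || exit
python3 -m inch '[[0,0.008,0,0,0,0,1],[0,0.016,0,0,0,0,1]]'>/dev/null; python3 chk.py 13 3.8 || exit
python3 -m inch '[[0,0.008,0,0,0,0,1],[0,0.016,0,0,0,0,1]]'>/dev/null; python3 chk.py 13 3.8 || exit
python3 -m inch '[[0,0.008,0,0,0,0,1],[0,0.016,0,0,0,0,1]]'>/dev/null; python3 chk.py 13 3.8 || exit
python3 -m inch '[[0,0.008,0,0,0,0,1],[0,0.016,0,0,0,0,1]]'>/dev/null; python3 chk.py 13 3.8 || exit
python3 -m inch '[[0,0.008,0,0,0,0,1],[0,0.016,0,0,0,0,1]]'>/dev/null; python3 chk.py 13 3.8 || exit
python3 -m inch '[[0,0.008,0,0,0,0,1],[0,0.016,0,0,0,0,1]]'>/dev/null; python3 chk.py 13 3.8 || exit
python3 -m inch '[[0,0.008,0,0,0,0,1],[0,0.016,0,0,0,0,1]]'>/dev/null; python3 chk.py 13 3.8 || exit
python3 -m inch '[[0,0.008,0,0,0,0,1],[0,0.016,0,0,0,0,1]]'>/dev/null; python3 chk.py 13 3.8 || exit
python3 -m inch '[[0,0.008,0,0,0,0,1],[0,0.016,0,0,0,0,1]]'>/dev/null; python3 chk.py 13 3.8 || exit )
```

```text
t 13.43 tcp [ 578.2 -115.5   76.7] F [ 0.8 -4.1  6.8] Ftool [-1.3 -4.  -6.8] M [-1.02  0.14 -0.02] w 25.4
t 13.68 tcp [ 578.5 -113.2   76.7] F [ 0.4 -3.5  6. ] Ftool [-0.8 -3.4 -6. ] M [-1.12  0.1  -0.  ] w 25.3
t 13.93 tcp [ 578.8 -110.8   76.7] F [ 0.5 -4.   7.1] Ftool [-0.9 -4.  -7.1] M [-1.07  0.14  0.  ] w 25.6
t 14.18 tcp [ 579.1 -107.7   76.4] F [1.1 0.7 3.5] Ftool [-1.   0.9 -3.5] M [-0.17 -0.17 -0.02] w 25.7
```

```bash
(
python3 -m inch '[[0,0,0,0,0,0,1],[0,0,0,0,0,0,1]]'>/dev/null; python3 chk.py 13 || exit
python3 -m inch '[[0,0,0.007,0,0,0,1],[0,0,0.007,0,0,0,1]]'>/dev/null; python3 chk.py 9 || exit
python3 -m inch '[[0,0,0.007,0,0,0,1],[0,0,0.007,0,0,0,1]]'>/dev/null; python3 chk.py 9 || exit
python3 -m inch '[[0,0,0.007,0,0,0,1],[0,0,0.007,0,0,0,1]]'>/dev/null; python3 chk.py 9 || exit )
```

```text
t 14.43 tcp [ 579.2 -107.8   76.4] F [2.  2.9 2.4] Ftool [-1.7  3.2 -2.4] M [ 0.5  -0.26  0.04] w 25.4
t 14.68 tcp [ 579.2 -108.    75.6] F [1.1 4.9 3.1] Ftool [-0.5  5.  -3.1] M [ 0.97 -0.16  0.03] w 25.7
t 14.93 tcp [ 579.3 -108.1   74.6] F [1.1 6.4 4.9] Ftool [-0.4  6.5 -4.9] M [ 1.2  -0.09 -0.  ] w 25.5
t 15.18 tcp [ 579.3 -108.1   73.7] F [1.4 5.7 6.1] Ftool [-0.8  5.8 -6.1] M [ 1.21 -0.01 -0.02] w 25.9
```

```bash
(
python3 -m inch '[[0,0.005,0,0,0,0,1],[0,0.005,0,0,0,0,1]]'>/dev/null; python3 chk.py 13 || exit
python3 -m inch '[[0,0.005,0,0,0,0,1],[0,0.005,0,0,0,0,1]]'>/dev/null; python3 chk.py 13 || exit
python3 -m inch '[[0,0.004,0,0,0,0,1],[0,0.004,0,0,0,0,1]]'>/dev/null; python3 chk.py 13 || exit )
```

```text
t 15.43 tcp [ 579.3 -107.8   73.7] F [1.3 3.  5.7] Ftool [-1.   3.2 -5.7] M [ 0.66  0.04 -0.02] w 25.6
t 15.68 tcp [ 579.6 -107.3   73.6] F [0.9 0.7 5.5] Ftool [-0.8  0.8 -5.5] M [ 0.04 -0.05 -0.01] w 25.6
t 15.93 tcp [ 579.7 -106.6   73.4] F [2.  0.8 1.5] Ftool [-1.9  1.  -1.5] M [-0.09 -0.27  0.02] w 25.4
```

```bash
(
python3 -m inch '[[0,0,0.01,0,0,0,1],[0,0,0.01,0,0,0,1]]'>/dev/null; python3 chk.py 9 || exit
python3 -m inch '[[0,0,0.01,0,0,0,1],[0,0,0.01,0,0,0,1]]'>/dev/null; python3 chk.py 9 || exit
python3 -m inch '[[0,0,0.01,0,0,0,1],[0,0,0.01,0,0,0,1]]'>/dev/null; python3 chk.py 9 || exit
python3 -m inch '[[0,0,0.01,0,0,0,1],[0,0,0.01,0,0,0,1]]'>/dev/null; python3 chk.py 9 || exit
python3 -m inch '[[0,0,0.01,0,0,0,1],[0,0,0.01,0,0,0,1]]'>/dev/null; python3 chk.py 9 || exit
python3 -m inch '[[0,0,0.01,0,0,0,1],[0,0,0.01,0,0,0,1]]'>/dev/null; python3 chk.py 9 || exit
python3 -m inch '[[0,0,0.01,0,0,0,1],[0,0,0.01,0,0,0,1]]'>/dev/null; python3 chk.py 9 || exit
python3 -m inch '[[0,0,0.01,0,0,0,1],[0,0,0.01,0,0,0,1]]'>/dev/null; python3 chk.py 9 || exit )
```

```text
t 16.18 tcp [ 579.7 -106.5   72. ] F [ 2.2 -0.2  2.1] Ftool [-2.3  0.1 -2.1] M [-0.07 -0.35  0.04] w 25.5
t 16.43 tcp [ 579.7 -106.4   70.5] F [2.5 1.  2.4] Ftool [-2.4  1.3 -2.4] M [-0.11 -0.41 -0.04] w 25.6
t 16.68 tcp [ 579.7 -106.4   69. ] F [ 3.5 -0.1  3.1] Ftool [-3.5  0.3 -3.1] M [-0.04 -0.44 -0.  ] w 25.3
t 16.93 tcp [ 579.7 -106.4   67.5] F [3.  0.7 3.6] Ftool [-2.9  1.1 -3.6] M [-0.02 -0.46 -0.02] w 25.4
t 17.18 tcp [ 579.7 -106.4   66. ] F [4.2 0.6 4. ] Ftool [-4.1  1.1 -4. ] M [ 0.02 -0.55  0.02] w 25.7
t 17.43 tcp [ 579.7 -106.4   64.5] F [2.9 0.  3.4] Ftool [-2.9  0.4 -3.4] M [ 0.07 -0.54  0.02] w 25.5
t 17.68 tcp [ 579.7 -106.4   63. ] F [3.5 1.  4.5] Ftool [-3.4  1.4 -4.5] M [ 0.09 -0.57 -0.02] w 25.3
t 17.93 tcp [ 579.6 -106.4   61.5] F [3.6 2.5 5. ] Ftool [-3.3  3.  -5. ] M [ 0.09 -0.56 -0.02] w 25.6
```

Going in well. There is a slight side push along −x of the tool, so I will relieve it and go on.

```bash
(
python3 -m inch '[[-0.005,0.001,0.005,0,0,0,1],[-0.005,0.001,0.01,0,0,0,1]]'>/dev/null; python3 chk.py 11 || exit
python3 -m inch '[[0,0,0.01,0,0,0,1],[0,0,0.01,0,0,0,1]]'>/dev/null; python3 chk.py 11 || exit
python3 -m inch '[[0,0,0.01,0,0,0,1],[0,0,0.01,0,0,0,1]]'>/dev/null; python3 chk.py 11 || exit
python3 -m inch '[[0,0,0.007,0,0,0,1],[0,0,0.007,0,0,0,1]]'>/dev/null; python3 chk.py 10 || exit
python3 -m inch '[[0,0,0.005,0,0,0,1],[0,0,0.005,0,0,0,1]]'>/dev/null; python3 chk.py 10 || exit
python3 -m inch '[[0,0,0.005,0,0,0,1],[0,0,0.005,0,0,0,1]]'>/dev/null; python3 chk.py 10 || exit
python3 -m inch '[[0,0,0.005,0,0,0,1],[0,0,0.005,0,0,0,1]]'>/dev/null; python3 chk.py 10 || exit )
```

```text
t 18.18 tcp [ 579.9 -106.4   59.8] F [ 2.2 -0.3  4.3] Ftool [-2.2 -0.1 -4.3] M [-0.08 -0.33  0.  ] w 25.4
t 18.43 tcp [ 579.9 -106.3   58.3] F [1.9 1.1 2.5] Ftool [-1.8  1.3 -2.5] M [-0.14 -0.22 -0.01] w 25.4
t 18.68 tcp [ 580.  -106.3   56.8] F [1.8 0.4 2.2] Ftool [-1.8  0.6 -2.2] M [-0.19 -0.07  0.04] w 25.6
t 18.93 tcp [ 580.  -106.3   55.8] F [ 0.5 -0.7  1.1] Ftool [-0.6 -0.6 -1.1] M [-0.28 -0.02  0.04] w 25.3
t 19.18 tcp [ 580.1 -106.3   55.2] F [ 1.1 -0.4  2.4] Ftool [-1.1 -0.2 -2.4] M [-0.25  0.14  0.04] w 25.4
t 19.43 tcp [ 580.2 -106.3   54.5] F [-0.7 -0.7  2.8] Ftool [ 0.6 -0.7 -2.8] M [-0.3   0.23 -0.02] w 25.3
t 19.68 tcp [ 580.3 -106.3   53.8] F [-0.4 -0.6  4.8] Ftool [ 0.4 -0.7 -4.8] M [-0.23  0.31  0.03] w 25.4
```

```bash
(
python3 -m inch '[[0,0,0.005,0,0,0,1],[0,0,0.005,0,0,0,1]]'>/dev/null; python3 chk.py 9 || exit
python3 -m inch '[[0,0,0.005,0,0,0,1],[0,0,0.005,0,0,0,1]]'>/dev/null; python3 chk.py 9 || exit
python3 -m inch '[[0,0,0.005,0,0,0,1],[0,0,0.005,0,0,0,1]]'>/dev/null; python3 chk.py 9 || exit
python3 -m inch '[[0,0,0.005,0,0,0,1],[0,0,0.005,0,0,0,1]]'>/dev/null; python3 chk.py 9 || exit )
```

```text
t 19.93 tcp [ 580.3 -106.3   53.1] F [ 0.1 -1.1  5.1] Ftool [-0.2 -1.1 -5.1] M [-0.21  0.39 -0.01] w 25.3
t 20.18 tcp [ 580.3 -106.4   52.3] F [-0.5  0.1  6.1] Ftool [ 0.6  0.1 -6.1] M [-0.22  0.46  0.  ] w 25.9
t 20.43 tcp [ 580.3 -106.3   51.6] F [-1.4 -0.4  7.7] Ftool [ 1.3 -0.6 -7.7] M [-0.21  0.42 -0.01] w 25.9
t 20.68 tcp [ 580.4 -106.3   51. ] F [-1.2 -0.9  8.2] Ftool [ 1.1 -1.  -8.2] M [-0.15  0.54  0.01] w 25.5
```

```bash
python3 -m inch '[[0,0,-0.01,0,0,0,1],[0,0,-0.022,0,0,0,1],[0,0,-0.022,0,0,0,1]]'>/dev/null; python3 chk.py; python3 -m inch '[[0,0,0,0,0,0,0.3],[0,0,0,0,0,0,0.2],[0,0,0,0,0,0,0],[0,0,0,0,0,0,-0.3],[0,0,0,0,0,0,-0.6],[0,0,0,0,0,0,-1],[0,0,0,0,0,0,-1],[0,0,0,0,0,0,-1]]'>/dev/null;python3 chk.py
python3 -m inch '[[0,0,-0.2,0,0,0,-1],[0,0,-0.5,0,0,0,-1],[0,0,-0.8,0,0,0,-1],[0,0,-1,0,0,0,-1],[0,0,-1,0,0,0,-1],[0,0,-1,0,0,0,-1]]'
python3 - <<'E'
from h import *
w,s,d=[ctrl.get_image(n)[:,:,::-1] for n in('wrist','scene','side')]
cv2.imwrite('pics/f.png',np.hstack([np.vstack([cv2.resize(s[195:295,220:353],(400,300)),cv2.resize(d[240:352,300:449],(400,300))]),cv2.resize(w[90:390,220:420],(400,600))]))
E
```

```text
t 21.05 tcp [ 580.2 -106.3   54. ] F [-0.9 -0.1  4.9] Ftool [ 0.9 -0.2 -4.9] M [-0.26  0.41 -0.03] w 25.4
t 22.05 tcp [ 580.3 -106.4   54.1] F [1.8 0.5 1.3] Ftool [-1.7  0.7 -1.3] M [ 0.06  0.01 -0.01] w 87.3
t: 22.8
ee_pos: [579.6, -106.2, 203.1]
orientation: [-0.183, -3.135, -0.0]
ft_force: [-0.4, -0.0, -0.4]
width: 88.0
grasp_force: 0.0
```

View pics/f.png

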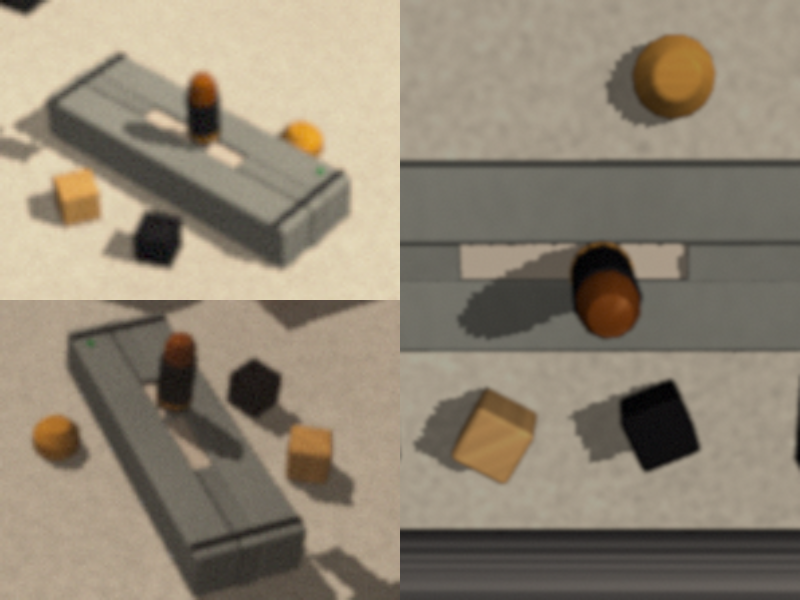

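All three views show the light standing upright in the socket, with its barrel close on the housing and the neighbours where they were. The travel matches a pin fully home: first contact at TCP 79 mm, bottom at about 54.5 mm, so 24 mm. Handing in.

```bash
python3 -c "
from workcell import ctrl
print(ctrl.close_job())"
```

```text
the job is handed in; nothing more can be done
None
```

The light is plugged fully into the dock, released and standing upright after about 23 s; logged forces on the dock stayed under about 9 N, and I saw nothing else disturbed.

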